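Make up two weld-practice kits

TASK

Make up the two weld-practice kits from the stock standing between the trays. In the orange tray set the steel flange, neck up, in the middle of the large round pad, stand the dark pipe stub upright and centred on top of the flange's neck, and stand the brass nozzle upright, as it stands now, in the middle of the small round pad; in the green tray stand the yellow square tube upright in the middle of the square pad and set the blue bracket, foot down and with its foot centred, on the oblong pad. Leave the rusty offcut, the spray can and the red magnet where they are, and leave all the parts standing free and still.

Things in the scene. Friction and masses are not known exactly. Their poses are not given: they have to be found in the camera images.
- flange: Bright steel weld-neck flange, lying on its disc with the neck up: disc 64 mm in diameter and 12 mm thick, then a straight solid neck 46 mm in diameter rising to 44 mm above the underside, with a flat top (a black dot marks the bore; nothing goes into it). About 0.45 kg. Round: grip it by the neck. Origin at the centre of its underside, z up along the neck.
- pipe: Dark steel pipe stub standing upright: 38 mm outside diameter, 28 mm bore, 60 mm tall, about 0.22 kg; origin at the centre of its underside, z up.
- square_tube: Yellow-painted steel square tube stub standing upright: 40 x 40 mm outside, open, walls 4 mm, 60 mm tall, about 0.25 kg; origin at the centre of its underside, z up, x and y square to its sides. At the start its x axis is within 0.4 rad of world x.
- bracket: Blue-painted steel angle bracket standing on its foot: foot 50 x 50 mm and 8 mm thick; an upright leg 8 mm thick (along x), 50 mm wide (along y), rises along the foot's -x edge to 60 mm above the underside, its mid-plane at x = -21 mm. About 0.25 kg. Origin at the centre of the foot's underside, z up. At the start its x axis is within 0.4 rad of world x.
- nozzle: Brass torch nozzle standing on its wide end: 26 mm in diameter up to 42 mm, then tapering to 18 mm at its top, 58 mm above the underside; about 0.08 kg; origin at the centre of its underside, z up.
- orange_tray: Orange kit tray, fixed to the table: 260 mm (x) by 140 mm (y), floor 4 mm thick, rims 4 mm thick and 12 mm high from the table. Two black flat pads printed on its floor: a large round one (84 mm) centred at x = +65 mm, y = 0, and a small round one (44 mm) at x = -65 mm, y = 0. The resting surface is the tray floor, 4 mm above the origin. Origin at the centre of the underside, z up, x along its length.
- green_tray: Green kit tray, fixed to the table, same size as the orange one (260 x 140 mm, floor 4 mm, rims 12 mm high). Two black flat pads printed on its floor: a square one (60 x 60 mm) centred at x = +65 mm, y = 0, and an oblong one (50 mm along x, 100 mm along y) at x = -65 mm, y = 0. The resting surface is the tray floor, 4 mm above the origin. Origin at the centre of the underside, z up, x along its length.
- rusty_offcut: Rust-brown pipe offcut standing among the stock, not part of any kit: 42 mm in diameter, 45 mm tall; origin at the centre of its underside, z up. To be left alone.
- spray_can: White spray can with a blue label, standing beyond the stock: 54 mm in diameter, 140 mm tall; origin at the centre of its underside, z up. To be left alone.
- magnet: Red welding magnet block lying beyond the stock: 70 (x) x 90 (y) x 22 mm; origin at the centre of its underside, z up. To be left alone.

How it is judged:
By the outcome, as a careful person would: the job done as asked, in the order asked, and still so for the second after the job is handed in, with the robot touching nothing.
It also fails if it takes over 120 s, if anything falls off the work surface, if the arm or the gripper's body presses on something with over 40 N, if the wrist force passes 120 N, or if a joint passes its speed limit or range.

ROBOT

A 6-joint arm with a two-finger parallel gripper is mounted at the origin on the work surface. World frame = base frame: x ahead of the robot, y to its left, z up, the work surface at z = 0. Lengths are in m, angles in rad, forces in N, time in s.
With the tool pointing down it reaches from about 0.4 to 0.825 m from the base axis. Payload 7 kg.
Tool frame: the origin (TCP) lies midway between the tips of the shut fingers; the grasp point (between the pads) lies 19 mm behind it; z points along the fingers, y is the line along which they close (so a half turn about z gives the same grasp; the last joint's range is limited). The gripper opens to 88 mm and grips with 3 to 60 N. Pads are 19 mm wide; open, the fingers measure 130 mm over their backs; the gripper's body (78 mm by 193 mm) begins 47 mm behind the grasp point.
Start: joints at [-1.008, 0.359, 0.012, 0, -1.224, -0.288], TCP at [0.183, -0.65, 0.227] pointing down, gripper open.
Joint ranges: [-3.07, 3.07], [-1.43, 2.12], [-1.02, 1.25], [-3.03, 1.67], [-3.05, -0], [-3.03, 3.03]. Speed limits (rad/s): [2.39, 2.39, 3.01, 3.14, 3.14, 3.14].

INTERFACE

Orientations are given as [roll, pitch, yaw] about the fixed x, y, z axes, in that order (R = Rz(yaw) Ry(pitch) Rx(roll)).
In Python, from station import arm gives the robot as it stands.
- The arm moves only by the tool servo_tool, never from a script. Its argument "deltas" is a list of rows, each a list of 7 numbers: the closure, from -1 (fully open) to 1 (shut), then the shift along the tool's x, y, z in mm, then the turn, a rotation vector about the tool's x, y, z in degrees. In form: [[gripper, x, y, z, ax, ay, az], ...]. A call has 1 to 20 rows; each row shifts and turns the commanded pose from where the row before left it, along the tool's axes as they then stand; what a row does not reach is not made up. A row lasts 1/12 s, in which the tool goes at most 41.7 mm and 7.16 degrees, less where a joint would pass 70% of its speed; a pose out of reach is approached as far as the arm can. A call is refused whole if a number of a shift passes 41.7 or a number of a turn 7.16, either way. A call with a gripper value outside its range is refused whole. The fingers move at their own pace and stop on an object; "squeeze" is the grip in N (left out, the last holds). Time passes only in rows, so rows that do not move let the fingers close. It gives the time, the measured TCP pose, the force, the opening and the grip force at its end, in the units of the state.
- arm.get_state(): the state, without advancing time (a new reading comes with each control period).
- arm.grab_frame(name): name is "scene" or "top" or "wrist"; returns a dict with "color" (384x512x3 uint8, red, green, blue), "K" (3x3 intrinsics, pixels), "distortion" ([k1, k2, p1, p2, k3] as OpenCV has them; the pictures are not rectified), "position" and "orientation" of the camera in the world. Camera axes: x right, y down, z forward; pixel columns grow to the right and rows downward; lengths in m; the calibration is good to about 2 mm. A picture is of the moment at which its call begins. There is no depth.
- arm.job_done(): hands the job in; it is judged then, once.
Trained networks look in a picture, given as the dict that the camera call returned (one of the last four; its "shot" number tells which), for a name from the list of things; names that differ only in an ending like _2 or _b are one class to them, and where a whole thing is asked for, a point or a joint stands for the part that bears it (a point fixed in the world has none). Each returns a list of dicts, best first, with "conf" (0 to 1); they miss things now and then, are a little off and sometimes report something else, mostly with a low value. They report only what shows in the picture. A call takes as long as a camera call.
- arm.recognise(query, picture): "at" ([x, y, z] in m, in the coordinates of the camera as it stood for that picture, good to about 4 mm: the middle of the surface that is visible of it).
The state is a dict: "t": time; "q": joint angles; "qd": joint speeds; "joint_efforts": joint torques, N m; "eef_pos": TCP position; "ee_rot": TCP orientation; "force": force on the tool from outside, world axes, zero at the start; "moment": the same for the moment, N m; "width": finger opening in m; "gripper_force": force on a finger pad.
Only numpy, scipy, OpenCV 4.12 (cv2) and the standard library are available. Lean on these libraries where they do the work, as an engineer would, in place of code of your own. Each camera call takes 0.05 s, during which the arm holds its last target. There are 200 camera calls.

## Working session

There is one attempt and no reset: what is moved stays moved. The work goes in short steps, Python scripts to look and compute and a tool call to move; the robot and the scene stay as the last step left them, time stands still between calls to the robot, and variables do not carry over. Pictures are saved under pics/ and viewed, at most 14 in all, crops included, and the job is handed in when it is done.

Besides the shell and the picture viewer there is one more tool, called after "Call:" by a JSON object that holds its "name" and its "arguments". servo_tool: Moves the arm, as the interface text tells. Its arguments: {"type":"object","properties":{"deltas":{"type":"array","items":{"type":"array","items":{"type":"number"}}},"squeeze":{"type":"number"}},"required":["deltas"]}

```bash
ls; mkdir -p pics; cat > h.py <<'E'
import numpy as np, cv2
from scipy.spatial.transform import Rotation as R
from station import arm
def rot(o):
    o=np.array(o,float)
    return o if o.shape==(3,3) else R.from_euler('xyz',o).as_matrix()
def save(f,n): cv2.imwrite('pics/'+n+'.png',cv2.cvtColor(f['color'],cv2.COLOR_RGB2BGR))
def toworld(f,p): return rot(f['orientation'])@np.array(p)+np.array(f['position'])
def px2w(f,uv,z):
    uv=np.array(uv,float).reshape(-1,1,2)
    n=cv2.undistortPoints(uv,np.array(f['K']),np.array(f['distortion'])).reshape(-1,2)
    d=np.c_[n,np.ones(len(n))]@rot(f['orientation']).T; c=np.array(f['position'])
    return c+d*((z-c[2])/d[:,2])[:,None]
def w2px(f,P):
    Rm=rot(f['orientation']); P=np.array(P,float).reshape(-1,3)
    rv=cv2.Rodrigues(Rm.T)[0]; t=-Rm.T@np.array(f['position'])
    return cv2.projectPoints(P,rv,t,np.array(f['K']),np.array(f['distortion']))[0].reshape(-1,2)
E
python3 - <<'E'
from h import *
np.set_printoptions(precision=4,suppress=True)
s=arm.get_state(); print(s['eef_pos'],s['ee_rot'],s['t'],s['width'])
for c in ['top','scene']:
    f=arm.grab_frame(c); save(f,c+'0'); print(c,f['position'],f['orientation'],f['K'])
    for n in 'flange pipe square_tube bracket nozzle orange_tray green_tray rusty_offcut spray_can magnet'.split():
        print(n,[(round(d['conf'],2),toworld(f,d['at']).round(4).tolist()) for d in arm.recognise(n,f)[:2]])
E
```

```text
pics
[ 0.183  -0.6492  0.2257] [ 3.1399 -0.0002 -2.8669] 0.0 0.08742739169861212
top [ 0.4626 -0.009   1.0464] [-2.9969 -0.0004 -1.5871] [[447.5729   0.     253.8531]
 [  0.     447.5729 192.2954]
 [  0.       0.       1.    ]]
flange [(0.97, [0.5852, 0.0096, 0.0456])]
pipe [(0.67, [0.4455, 0.1192, 0.0583])]
square_tube [(0.53, [0.6067, 0.1162, 0.0505])]
bracket [(0.55, [0.4609, -0.1055, 0.0118])]
nozzle [(0.58, [0.4619, 0.0032, 0.0568])]
orange_tray [(0.74, [0.5375, -0.2884, 0.0047]), (0.73, [0.4625, -0.1026, 0.0084])]
green_tray [(0.68, [0.4865, 0.2793, 0.0022])]
rusty_offcut [(0.6, [0.5864, -0.119, 0.0429])]
spray_can [(0.97, [0.7395, 0.1157, 0.1331])]
magnet [(0.91, [0.7358, -0.123, 0.0229])]
scene [ 0.9344 -0.4495  1.0088] [-2.6201  0.0097  0.5661] [[493.1798   0.     254.1471]
 [  0.     493.1798 190.006 ]
 [  0.       0.       1.    ]]
flange [(0.86, [0.5999, 0.0005, 0.0366])]
pipe [(0.8, [0.455, 0.1126, 0.0414])]
square_tube []
bracket [(0.55, [0.452, -0.1062, 0.0083])]
nozzle [(0.58, [0.4741, -0.009, 0.0399])]
orange_tray [(0.73, [0.5495, -0.2906, 0.0029])]
green_tray [(0.88, [0.4954, 0.2781, 0.0053])]
rusty_offcut [(0.6, [0.5942, -0.129, 0.0295])]
spray_can [(0.59, [0.7614, 0.0986, 0.1105]), (0.44, [0.7412, -0.1277, 0.0196])]
magnet [(0.95, [0.7436, -0.1304, 0.0213])]
```

View pics/top0.png

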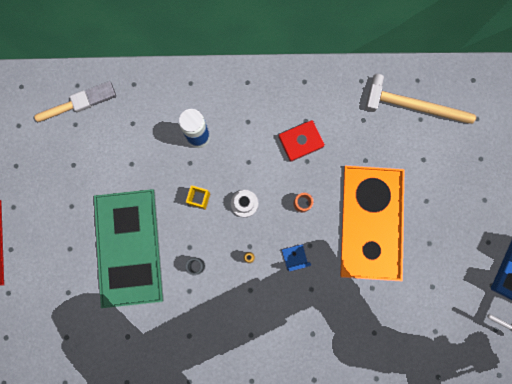

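View pics/scene0.png

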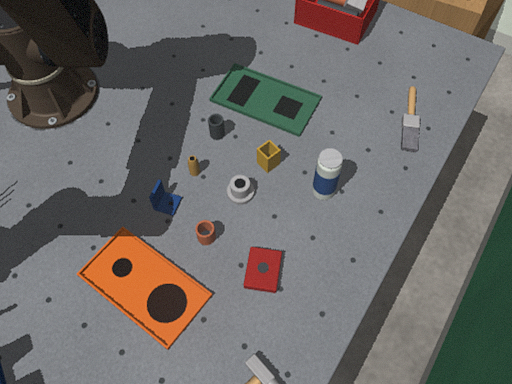

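Top view: orange tray at right (pads at (373,195) large and (371,250) small), green tray at left (square at (126,219), oblong at (130,276)). Flange is at (244,203), pipe (195,266), tube (198,197), nozzle (249,257) and bracket (295,257). The scene view agrees. Next I measure the pads and fit the parts' models to colour masks.

```bash
cat >> h.py <<'E'
from scipy.optimize import minimize
def box(x0,x1,y0,y1,z0,z1): return np.array([[x,y,z] for x in(x0,x1) for y in(y0,y1) for z in(z0,z1)],float)/1000
def cyl(r,z0,z1,r1=None):
    a=np.linspace(0,2*np.pi,40,endpoint=False); r1=r1 or r
    return np.r_[np.c_[r*np.cos(a),r*np.sin(a),0*a+z0],np.c_[r1*np.cos(a),r1*np.sin(a),0*a+z1]]/1000
MODEL=dict(flange=[cyl(32,0,12),cyl(23,12,44)],pipe=[cyl(19,0,60)],square_tube=[box(-20,20,-20,20,0,60)],
 bracket=[box(-25,25,-25,25,0,8),box(-25,-17,-25,25,0,60)],nozzle=[cyl(13,0,42),cyl(13,42,58,9)])
for k,v in dict(lp=[cyl(42,4,4.01)],sp=[cyl(22,4,4.01)],sq=[box(-30,30,-30,30,4,4.01)],ob=[box(-25,25,-50,50,4,4.01)]).items(): MODEL[k]=v
def render(f,n,p,S=4):
    m=np.zeros((384*S,512*S),np.uint8); c,s=np.cos(p[2]),np.sin(p[2])
    for h in MODEL[n]:
        P=h@np.array([[c,s,0],[-s,c,0],[0,0,1]])+[p[0],p[1],p[3] if len(p)>3 else 0]
        cv2.fillConvexPoly(m,cv2.convexHull(((w2px(f,P)+.5)*S-.5).round().astype(np.int32)),255)
    return cv2.resize(m,(512,384),interpolation=cv2.INTER_AREA)/255.
def hsv(f):
    h=cv2.cvtColor(f['color'],cv2.COLOR_RGB2HSV).astype(int); return h[...,0],h[...,1],h[...,2]
def mask(f,n):
    H,S,V=hsv(f)
    if n in('lp','sp','sq','ob'): return V<60
    if n=='square_tube': return (H>17)&(H<32)&(S>140)
    if n=='bracket': return (H>100)&(H<125)&(S>130)
    if n=='nozzle': return (H>10)&(H<28)&(S>90)
def fit(fs,n,p0,yaw=True,roi=1.6,z=0,mk=None):
    ms=[]
    for f in fs:
        a=render(f,n,list(p0)+[z]); ys,xs=np.nonzero(a); r=int(6+.3*max(np.ptp(xs),np.ptp(ys)))
        k=cv2.dilate((a>0).astype(np.uint8),np.ones((2*r+1,2*r+1)))
        m=((mk or mask)(f,n)&(k>0)).astype(np.uint8)
        m=cv2.morphologyEx(m,cv2.MORPH_CLOSE,np.ones((5,5)))  
        nn,l,st,_=cv2.connectedComponentsWithStats(m); m=(l==1+st[1:,4].argmax())
        cs,_=cv2.findContours(m.astype(np.uint8),cv2.RETR_EXTERNAL,cv2.CHAIN_APPROX_NONE)
        o=np.zeros(m.shape,np.uint8); cv2.drawContours(o,cs,-1,1,-1); ms.append(o.astype(float))
    def cost(v):
        p=[p0[0]+v[0]/1000,p0[1]+v[1]/1000,p0[2]+(v[2]/30 if yaw else 0),z]
        return sum(np.abs(render(f,n,p)-m).sum()/m.sum() for f,m in zip(fs,ms))/len(fs)
    best=None
    for y in ([-8,0,8] if yaw else [0]):
        x0=np.array([0,0,y][:3 if yaw else 2],float)
        sx=np.vstack([x0,x0+5*np.eye(len(x0))])
        r=minimize(cost,x0,method='Nelder-Mead',options=dict(initial_simplex=sx,xatol=.05,fatol=1e-4))
        if best is None or r.fun<best.fun: best=r
    v=best.x
    return np.array([p0[0]+v[0]/1000,p0[1]+v[1]/1000,p0[2]+(v[2]/30 if yaw else 0)]),best.fun
E
python3 - <<'E'
from h import *
import pickle
np.set_printoptions(precision=4,suppress=True)
t=arm.grab_frame('top');s=arm.grab_frame('scene');w=arm.grab_frame('wrist');save(w,'w0');print(w['position'],w['orientation'],w['K'][0][0])
pickle.dump((t,s),open('ts.pkl','wb'))
pp=px2w(t,[[373,195],[371,250],[126,219],[130,276]],.004)
for n,p in zip(['lp','sp','sq','ob'],pp):
    for nm,F in(('t',[t]),('s',[s])): print(n,nm,*fit(F,n,[p[0],p[1],0],n in('sq','ob')))
for n,p in dict(square_tube=[.607,.116],bracket=[.461,-.106],nozzle=[.462,.003]).items():
    for nm,F in(('t',[t]),('s',[s]),('ts',[t,s])): print(n,nm,*fit(F,n,[*p,0],n!='nozzle'))
E
```

```text
[ 0.119  -0.6674  0.385 ] [2.8881 0.0007 1.8466] 298.880983454524
lp t [ 0.6066 -0.2926  0.    ] 0.15444841487997066
lp s [ 0.6059 -0.292   0.    ] 0.08086510140536901
sp t [ 0.4749 -0.281   0.    ] 0.3073906485671192
sp s [ 0.4776 -0.2815  0.    ] 0.16855401336564588
sq t [0.5563 0.289  0.1029] 0.12667469718262733
sq s [0.5563 0.2887 0.1029] 0.09283404083282797
ob t [0.4247 0.2767 0.1018] 0.11390704429920115
ob s [0.4269 0.2766 0.0862] 0.07269454656862745
square_tube t [ 0.6013  0.117  -0.2695] 0.08488395358143255
square_tube s [ 0.603   0.1164 -0.3252] 0.09555182072829133
square_tube ts [ 0.6017  0.1168 -0.3018] 0.09168427370948379
bracket t [ 0.4619 -0.1028  0.2313] 0.07711884753901561
bracket s [ 0.4642 -0.1023  0.3277] 0.1423918882621542
bracket ts [ 0.4623 -0.1027  0.2537] 0.12800847736354815
nozzle t [0.464  0.0022 0.    ] 0.20244570946658233
nozzle s [0.4648 0.0019 0.    ] 0.16990575235619107
nozzle ts [0.464  0.0022 0.    ] 0.18859150385039658
```

Call:
{"name": "servo_tool", "arguments": {"deltas": [[-1,-14,13,0,0,0,0],[-1,-28,26,0,0,0,0],[-1,-28,26,0,0,0,0],[-1,-28,26,0,0,0,0],[-1,-28,26,0,0,0,0],[-1,-28,26,0,0,0,0],[-1,-28,26,0,0,0,0],[-1,-28,26,0,0,0,0],[-1,-28,26,0,0,0,0],[-1,-28,26,0,0,0,0],[-1,-28,26,0,0,0,0],[-1,-28,26,0,0,0,0],[-1,-28,26,0,0,0,0],[-1,-28,26,0,0,0,0],[-1,-28,26,0,0,0,0],[-1,-28,26,0,0,0,0],[-1,-28,26,0,0,0,0],[-1,-28,26,0,0,0,0],[-1,-28,26,0,0,0,0],[-1,-28,26,0,0,0,0]]}}

```text
t: 2.92
eef_pos: [0.5718, -0.0116, 0.2269]
ee_rot: [-3.142, 0.001, -2.866]
force: [-0.1, -0.7, 0.0]
width: 0.0876
gripper_force: 0.0
```

Call:
{"name": "servo_tool", "arguments": {"deltas": [[-1,-16,12,-20,0,0,5.2],[-1,0,0,-20,0,0,5.2],[-1,0,0,-20,0,0,5.3],[-1,0,0,0,0,0,0],[-1,0,0,0,0,0,0]]}}

```text
t: 3.33
eef_pos: [0.5838, 0.0028, 0.2877]
ee_rot: [3.141, 0.002, -3.14]
force: [-0.6, -1.1, -0.3]
width: 0.0875
gripper_force: 0.0
```

```bash
cat >> h.py <<'E'
def plan(x,y,z,yaw=None,s=None):
    s=s or arm.get_state(); Rm=rot(s['ee_rot']); p=np.array(s['eef_pos'])
    yaw=R.from_matrix(Rm).as_euler('xyz')[2] if yaw is None else yaw
    yaw0=R.from_matrix(Rm).as_euler('xyz')[2]; yaw=yaw0+(yaw-yaw0+np.pi/2)%np.pi-np.pi/2
    Rt=R.from_euler('xyz',[np.pi,0,yaw]).as_matrix()
    rv=np.degrees(R.from_matrix(Rm.T@Rt).as_rotvec()); d=np.array([x,y,z])-p
    print('pose',p.round(4),np.round(s['ee_rot'],4),'t',round(s['t'],1),'q6',round(s['q'][5],2),'w',round(s['width'],4))
    print('shift before turn',(Rm.T@d*1000).round(1),'after turn',(Rt.T@d*1000).round(1),'turn',rv.round(2))
E
python3 - <<'E'
from h import *
plan(.585,0,.1,np.pi)
w=arm.grab_frame('wrist'); save(w,'w1'); print(w['position'],[(d['conf'],toworld(w,d['at'])) for d in arm.recognise('flange',w)])
E
```

```text
pose [0.5838 0.0028 0.2877] [ 3.1408e+00  2.3000e-03 -3.1399e+00] t 3.3 q6 -1.91 w 0.0875
shift before turn [ -0.8  -2.9 187.7] after turn [ -1.2  -2.8 187.7] turn [0.04 0.13 0.1 ]
[0.51681872 0.00295997 0.44601772] [(0.57, array([0.47598459, 0.00742384, 0.05659062])), (0.56, array([0.58322943, 0.01271106, 0.04094074]))]
```

View pics/w1.png

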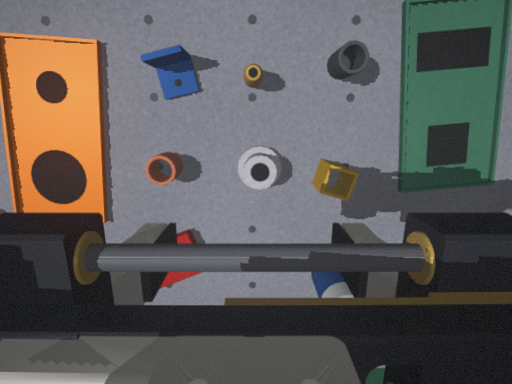

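The wrist view shows nearly everything: flange (260,168), tube (335,180), pipe (348,58), nozzle (253,74), bracket (175,72), offcut (164,169), and all four pads. Now I fit them all in it.

```bash
python3 - <<'E'
from h import *
import pickle
np.set_printoptions(precision=4,suppress=True)
w=arm.grab_frame('wrist'); t,s=pickle.load(open('ts.pkl','rb'))
pickle.dump(w,open('w1.pkl','wb'))
P=dict(lp=[.606,-.292,-.085],sp=[.476,-.281,0],sq=[.556,.289,.1],ob=[.425,.277,.1],square_tube=[.602,.117,-.3],bracket=[.462,-.103,.25],nozzle=[.464,.002,0])
for n,p in P.items(): print(n,*fit([w],n,p,n in('sq','ob','bracket','square_tube')))
def mf(f,n): H,S,V=hsv(f); return (V>150)&(S<40)
for nm,f in (('w',w),('t',t),('s',s)): print('flange',nm,*fit([f],'flange',[.585,.003,0],False,mk=mf))
MODEL['pipetop']=[cyl(19,59.9,60)]
def mp(f,n): H,S,V=hsv(f); return V<75
for nm,f in (('w',w),('t',t),('s',s)): print('pipe',nm,*fit([f],'pipe',[.447,.115,0],False,mk=mp))
print([toworld(w,d['at']) for d in arm.recognise('pipe',w)])
c=w['color'].copy()
for n,p in dict(pipe=[.447,.115,0],flange=[.585,.003,0],bracket=P['bracket'],square_tube=P['square_tube']).items():
    m=(render(w,n,p)>.5).astype(np.uint8); cs,_=cv2.findContours(m,0,2); cv2.drawContours(c,cs,-1,(255,0,255),1)
cv2.imwrite('pics/ov.png',cv2.resize(c[20:240,120:400,::-1],None,fx=2.7,fy=2.7,interpolation=0))
E
```

```text
lp [ 0.6163 -0.2954 -0.085 ] 0.8363342803471349Traceback (most recent call last):
  File "<stdin>", line 7, in <module>
  File "h.py", line 47, in fit
    nn,l,st,_=cv2.connectedComponentsWithStats(m); m=(l==1+st[1:,4].argmax())
                                                           ~~~~~~~~~~~~~~~^^
ValueError: attempt to get argmax of an empty sequence
```

```bash
python3 - <<'E'
from h import *
import pickle
w=pickle.load(open('w1.pkl','rb'))
print(w['position'],w['orientation'],w['distortion'],w['K'])
pts=[[.585,.003,.044],[.606,-.292,.004],[.476,-.281,.004],[.556,.289,.004],[.464,.002,.058]]
print(w2px(w,pts)); 
uv=[[260,168],[58,177],[52,87],[448,144],[253,72]]
for u,p in zip(uv,pts): print(px2w(w,[u],p[2]),p)
m=hsv(w)[2]; print([m[v,u] for u,v in uv])
E
```

```text
[0.5162777  0.00261492 0.44450213] [2.88863795e+00 3.70490249e-04 1.57348091e+00] [-0.01753665  0.          0.          0.          0.        ] [[298.88098345   0.         253.81332412]
 [  0.         298.88098345 193.84962869]
 [  0.           0.           1.        ]]
[[254.07085278 168.98319356]
 [ 59.07538338 177.87835162]
 [ 52.51153435  87.28026094]
 [448.36667667 145.61648276]
 [253.53985821  72.25625944]]
[[0.58363135 0.01102388 0.044     ]] [0.585, 0.003, 0.044]
[[ 0.60464857 -0.29343452  0.004     ]] [0.606, -0.292, 0.004]
[[ 0.47562131 -0.28167186  0.004     ]] [0.476, -0.281, 0.004]
[[0.5536465  0.28806879 0.004     ]] [0.556, 0.289, 0.004]
[[0.46370992 0.00134522 0.058     ]] [0.464, 0.002, 0.058]
[np.int64(54), np.int64(64), np.int64(72), np.int64(40), np.int64(54)]
```

```bash
sed -i "s/    if n in('lp','sp','sq','ob'): return V<60/    if n in('lp','sp'): return f['color'][...,0]<120\n    if n in('sq','ob'): return V<62/" h.py
python3 - <<'E'
from h import *
import pickle
np.set_printoptions(precision=4,suppress=True)
w=pickle.load(open('w1.pkl','rb')); t,s=pickle.load(open('ts.pkl','rb'))
P=dict(lp=[.606,-.292,-.085],sp=[.476,-.281,0],sq=[.556,.289,.1],ob=[.425,.277,.1],square_tube=[.602,.117,-.3],bracket=[.462,-.103,.25],nozzle=[.464,.002,0])
for n,p in P.items():
    for nm,f in (('w',w),('t',t),('s',s)):
        if nm=='w' or n in('lp','sp'): print(n,nm,*fit([f],n,p,n in('sq','ob','bracket','square_tube')))
def mf(f,n): H,S,V=hsv(f); return (V>150)&(S<40)
for nm,f in (('w',w),('t',t),('s',s)): print('flange',nm,*fit([f],'flange',[.585,.009,0],False,mk=mf))
def mp(f,n): H,S,V=hsv(f); return V<75
for nm,f in (('w',w),('t',t),('s',s)): print('pipe',nm,*fit([f],'pipe',[.447,.115,0],False,mk=mp))
c=w['color'].copy()
for n,p in dict(pipe=[.447,.115,0],flange=[.585,.009,0],bracket=P['bracket'],square_tube=P['square_tube']).items():
    m=(render(w,n,p)>.5).astype(np.uint8); cs,_=cv2.findContours(m,0,2); cv2.drawContours(c,cs,-1,(255,0,255),1)
cv2.imwrite('pics/ov.png',cv2.resize(c[20:240,120:400,::-1],None,fx=2.7,fy=2.7,interpolation=0))
E
```

```text
lp w [ 0.6074 -0.2933 -0.085 ] 0.03362455603660591
lp t [ 0.6051 -0.293  -0.085 ] 0.08769818158286417
lp s [ 0.6063 -0.2923 -0.085 ] 0.038586816305469555
sp w [ 0.4772 -0.2829  0.    ] 0.06501575397755384
sp t [ 0.4752 -0.2816  0.    ] 0.17455762792922044
sp s [ 0.477  -0.2816  0.    ] 0.0810682893847194
sq w [0.5569 0.2886 0.1003] 0.3910002852891058
ob w [0.4266 0.276  0.0946] 0.030166129852517373
square_tube w [ 0.6029  0.1165 -0.388 ] 0.10618196344751824
bracket w [ 0.4648 -0.1039  0.2037] 0.17199381544732587
nozzle w [0.4657 0.0021 0.    ] 0.2124766573295985
flange w [0.5924 0.0056 0.    ] 0.16211853654070033
flange t [0.5877 0.0109 0.    ] 0.8003956136813197
flange s [0.5883 0.0142 0.    ] 0.5259331026528258
pipe w [0.4511 0.1193 0.    ] 0.26237142800951874
pipe t [0.4439 0.1237 0.    ] 4.880627450980391
pipe s [0.4506 0.1232 0.    ] 0.33843662464985996
```

View pics/ov.png

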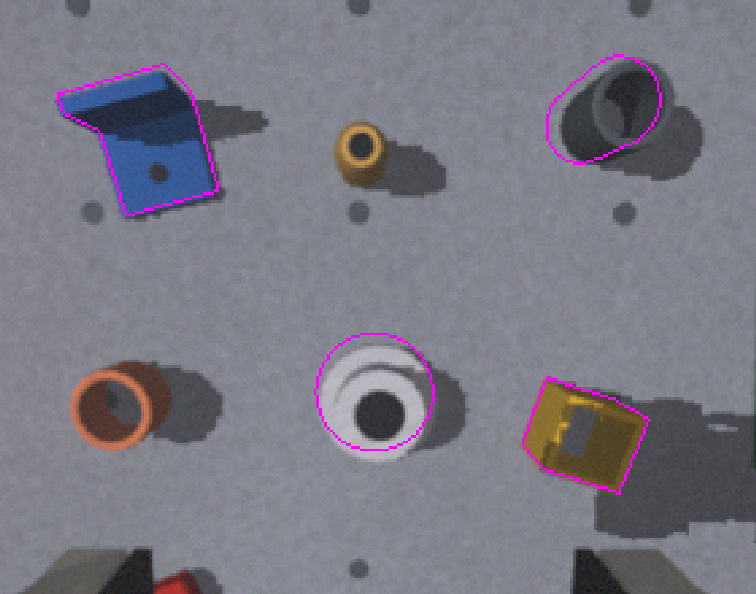

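The overlay fits bracket and tube well. The flange really sits lower in the image (dot at (260.7,173)) and the pipe's rim centre is at about (354.4,58).

```bash
python3 - <<'E'
from h import *
import pickle
w=pickle.load(open('w1.pkl','rb'))
print(px2w(w,[[260.7,172.7]],.044),px2w(w,[[354.4,57.8]],.06),px2w(w,[[253.3,73.8]],.058))
plan(.590,.010,.105,np.pi)
E
```

```text
[[0.59008451 0.01202581 0.044     ]] [[0.44743859 0.12246992 0.06      ]] [[0.46576081 0.00171336 0.058     ]]
pose [0.5826 0.0022 0.2857] [-3.1416e+00 -1.3000e-03 -3.1401e+00] t 3.5 q6 -1.91 w 0.0874
shift before turn [ -7.6   7.8 180.7] after turn [ -7.4   7.8 180.7] turn [-0.   -0.07  0.08]
```

Call:
{"name": "servo_tool", "arguments": {"deltas": [[-1,-1,1,15,0,0,0],[-1,-1,1,30,0,0,0],[-1,-2,2,30,0,0,0],[-1,-2,2,30,0,0,0],[-1,-1,2,30,0,0,0],[-1,0,0,25,0,0,0],[-1,0,0,20,0,0,0],[-1,0,0,0,0,0,0],[-1,0,0,0,0,0,0]]}}

```text
t: 4.23
eef_pos: [0.5893, 0.0098, 0.1054]
ee_rot: [-3.14, -0.003, -3.141]
force: [0.6, -0.2, 1.1]
width: 0.0875
gripper_force: 0.0
```

```bash
cat >> h.py <<'E'
def dot(f,p,z,thr=90,r=14):
    u,v=w2px(f,[[p[0],p[1],z]])[0]; g=f['color'].max(2); 
    y0,x0=int(v)-r,int(u)-r; m=(g[y0:y0+2*r,x0:x0+2*r]<thr).astype(np.uint8)
    n,l,st,c=cv2.connectedComponentsWithStats(m); i=1+st[1:,4].argmax()
    return px2w(f,[c[i]+[x0,y0]],z)[0],st[i],(u,v)
E
python3 - <<'E'
from h import *
np.set_printoptions(precision=4,suppress=True)
w=arm.grab_frame('wrist'); save(w,'w2'); print(dot(w,[.59,.011],.044,r=30)); plan(.590,.011,.017,np.pi)
E
```

```text
(array([0.5909, 0.0113, 0.044 ]), array([ 14,  15,  35,  33, 896], dtype=int32), (np.float64(254.9980925995664), np.float64(207.1131021844813)))
pose [0.5904 0.0101 0.1069] [-3.141  -0.0003 -3.1404] t 4.3 q6 -1.92 w 0.0876
shift before turn [ 0.4  1.  89.9] after turn [ 0.4  0.9 89.9] turn [-0.04 -0.02  0.07]
```

View pics/w2.png

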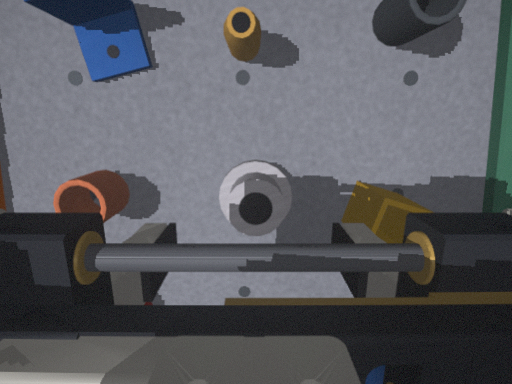

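The dot at (255,208) puts the flange at (0.591, 0.011), which agrees. I'll go down and grip.

Call:
{"name": "servo_tool", "arguments": {"deltas": [[-1,0,1,15,0,0,0],[-1,0,0,25,0,0,0],[-1,0,0,25,0,0,0],[-1,0,0,15,0,0,0],[-1,0,0,8,0,0,0],[-1,0,0,0,0,0,0],[1,0,0,0,0,0,0],[1,0,0,0,0,0,0],[1,0,0,0,0,0,0],[1,0,0,0,0,0,0],[1,0,0,0,0,0,0],[1,0,0,0,0,0,0],[1,0,0,0,0,0,0],[1,0,0,0,0,0,0]], "squeeze": 40}}

```text
t: 5.45
eef_pos: [0.5903, 0.0113, 0.0188]
ee_rot: [-3.141, 0.0, -3.141]
force: [-0.6, -0.1, 3.6]
width: 0.0453
gripper_force: 40.0
```

Call:
{"name": "servo_tool", "arguments": {"deltas": [[1,0,0,-8,0,0,0],[1,0,0,-16,0,0,0],[1,0,0,-25,0,0,0],[1,0,0,-25,0,0,0],[1,0,0,-16,0,0,0],[1,-1,-15,0,0,0,0],[1,-2,-30,0,0,0,0],[1,-2,-32,0,0,0,0],[1,-2,-32,0,0,0,0],[1,-2,-32,0,0,0,0],[1,-2,-32,0,0,0,0],[1,-2,-32,0,0,0,0],[1,-2,-32,0,0,0,0],[1,-1,-32,0,0,0,0],[1,0,-22,0,0,0,0],[1,0,-13,0,0,0,0],[1,0,0,0,0,0,0],[1,0,0,0,0,0,0]]}}

```text
t: 6.95
eef_pos: [0.6055, -0.2928, 0.1077]
ee_rot: [3.141, -0.002, 3.141]
force: [0.1, 0.6, -6.0]
width: 0.0458
gripper_force: 40.0
```

```bash
python3 - <<'E'
from h import *
np.set_printoptions(precision=4,suppress=True)
w=arm.grab_frame('wrist'); save(w,'w3'); s=arm.get_state(); print(s['gripper_force'],s['force'])
p=np.array(s['eef_pos']);print(dot(w,p[:2],p[2]-.018+.044,r=30)); print(fit([w],'sp',[.4765,-.282,0],False));plan(.6063,-.2929,.023,np.pi)
E
```

```text
39.998860359191895 [-0.0942  0.6573 -6.102 ]
(array([ 0.611 , -0.2888,  0.1339]), array([  8,  24,  52,  32, 972], dtype=int32), (np.float64(254.4422976558258), np.float64(258.8212159387581)))
(array([ 0.4767, -0.2821,  0.    ]), np.float64(0.036259959258472745))
pose [ 0.6058 -0.2921  0.1079] [ 3.1408 -0.0014 -3.1415] t 7.0 q6 -1.41 w 0.0451
shift before turn [-0.6 -0.8 84.9] after turn [-0.5 -0.8 84.9] turn [ 0.05 -0.08  0.01]
```

View pics/w3.png

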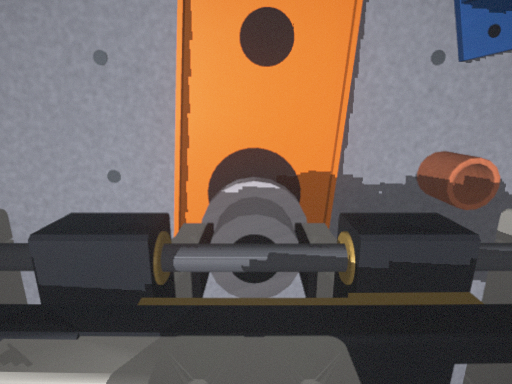

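Flange held over the large pad, small pad at (267,37). Lowering and releasing.

Call:
{"name": "servo_tool", "arguments": {"deltas": [[1,-0.5,-0.8,15,0,0,0],[1,0,0,25,0,0,0],[1,0,0,20,0,0,0],[1,0,0,12,0,0,0],[1,0,0,7,0,0,0],[1,0,0,4,0,0,0],[1,0,0,1.7,0,0,0],[1,0,0,0,0,0,0],[1,0,0,0,0,0,0]]}}

```text
t: 7.75
eef_pos: [0.6077, -0.2935, 0.0249]
ee_rot: [-3.141, 0.002, -3.14]
force: [-0.1, 0.9, -6.1]
width: 0.0455
gripper_force: 40.0
```

Call:
{"name": "servo_tool", "arguments": {"deltas": [[1,0,0,0.8,0,0,0],[1,0,0,0,0,0,0]]}}

```text
t: 7.92
eef_pos: [0.6074, -0.2935, 0.0238]
ee_rot: [-3.141, 0.001, -3.141]
force: [0.2, 0.2, -5.1]
width: 0.0451
gripper_force: 40.0
```

Call:
{"name": "servo_tool", "arguments": {"deltas": [[1,0,0,0.8,0,0,0],[1,0,0,0,0,0,0]]}}

```text
t: 8.08
eef_pos: [0.6073, -0.2936, 0.0229]
ee_rot: [-3.141, 0.001, -3.141]
force: [0.5, 1.3, -1.5]
width: 0.0451
gripper_force: 40.0
```

Call:
{"name": "servo_tool", "arguments": {"deltas": [[0.5,0,0,0,0,0,0],[-1,0,0,0,0,0,0],[-1,0,0,0,0,0,0],[-1,0,0,0,0,0,0],[-1,0,0,0,0,0,0],[-1,0,0,-10,0,0,0],[-1,0,0,-30,0,0,0],[-1,0,0,-35,0,0,0],[-1,0,0,-35,0,0,0],[-1,0,0,-30,0,0,0],[-1,0,0,0,0,0,0],[-1,0,0,0,0,0,0]]}}

```text
t: 9.08
eef_pos: [0.6083, -0.2938, 0.1659]
ee_rot: [-3.14, 0.006, -3.141]
force: [0.1, 0.4, -0.0]
width: 0.088
gripper_force: 0.0
```

```bash
python3 - <<'E'
from h import *
np.set_printoptions(precision=4,suppress=True)
w=arm.grab_frame('wrist'); save(w,'w4')
print(dot(w,[.6075,-.2935],.048,r=30)); print(fit([w],'lp',[.606,-.293,0],False),fit([w],'sp',[.4765,-.282,0],False));plan(.4474,.1225,.16,np.pi)
E
```

```text
(array([ 0.6078, -0.2931,  0.048 ]), array([ 19,  18,  26,  26, 532], dtype=int32), (np.float64(253.87441683289165), np.float64(187.2575599795231)))
(array([ 0.607 , -0.2919,  0.    ]), np.float64(0.27586978545505836)) (array([ 0.4768, -0.2823,  0.    ]), np.float64(0.039783752819447925))
pose [ 0.6072 -0.2934  0.1636] [-3.1415  0.0021 -3.141 ] t 9.1 q6 -1.41 w 0.0875
shift before turn [159.5 416.    3.3] after turn [159.8 415.9   3.6] turn [-0.01  0.12  0.03]
```

Call:
{"name": "servo_tool", "arguments": {"deltas": [[-1,6,16,0,0,0,0],[-1,12,31,0,0,0,0],[-1,13,34,0,0,0,0],[-1,13,34,0,0,0,0],[-1,13,34,0,0,0,0],[-1,13,34,0,0,0,0],[-1,13,34,0,0,0,0],[-1,13,34,0,0,0,0],[-1,13,34,0,0,0,0],[-1,13,34,0,0,0,0],[-1,13,34,0,0,0,0],[-1,13,34,0,0,0,0],[-1,12,29,0,0,0,0],[-1,0,0,0,0,0,0],[-1,0,0,0,0,0,0]]}}

```text
t: 10.38
eef_pos: [0.4455, 0.1235, 0.1615]
ee_rot: [-3.141, -0.001, -3.137]
force: [0.5, -0.1, -0.4]
width: 0.0878
gripper_force: 0.0
```

```bash
python3 - <<'E'
from h import *
np.set_printoptions(precision=4,suppress=True)
w=arm.grab_frame('wrist'); save(w,'w5')
print([(d['conf'],toworld(w,d['at'])) for d in arm.recognise('pipe',w)])
print(w2px(w,[[.4474,.1225,.06]]))
plan(.4474,.1225,.025,np.pi)
u,v=w2px(w,[[.4474,.1225,.06]])[0].astype(int)
cv2.imwrite('pics/w5c.png',cv2.resize(w['color'][v-50:v+50,u-60:u+60,::-1],None,fx=5,fy=5,interpolation=0)); print(u-60,v-50)
E
```

```text
[(0.58, array([0.451 , 0.1176, 0.0511]))]
[[252.3886 195.1838]]
pose [0.4462 0.1221 0.1616] [-3.1407 -0.0013 -3.1403] t 10.5 q6 -2.26 w 0.0874
shift before turn [ -1.4   0.6 136.6] after turn [ -1.2   0.4 136.6] turn [-0.05 -0.07  0.08]
192 145
```

View pics/w5c.png

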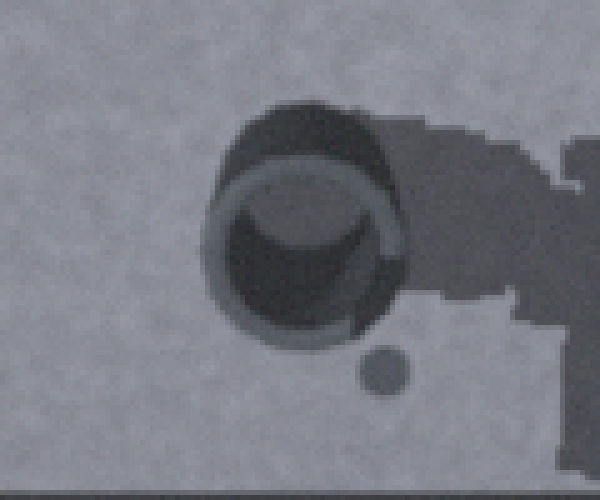

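The pipe's rim is centred at about (252,194.7) in the full image, against (252.4,195.2) predicted, so the estimate holds. Going down and gripping.

Call:
{"name": "servo_tool", "arguments": {"deltas": [[-1,-0.5,0.4,15,0,0,0],[-1,-0.5,0,30,0,0,0],[-1,0,0,30,0,0,0],[-1,0,0,30,0,0,0],[-1,0,0,20,0,0,0],[-1,0,0,10,0,0,0],[-1,0,0,0,0,0,0],[1,0,0,0,0,0,0],[1,0,0,0,0,0,0],[1,0,0,0,0,0,0],[1,0,0,0,0,0,0],[1,0,0,0,0,0,0],[1,0,0,0,0,0,0],[1,0,0,0,0,0,0],[1,0,0,0,0,0,0],[1,0,0,0,0,0,0]], "squeeze": 30}}

```text
t: 11.82
eef_pos: [0.4476, 0.1229, 0.0274]
ee_rot: [3.142, 0.0, -3.141]
force: [-0.6, -0.5, 2.4]
width: 0.0368
gripper_force: 30.0
```

```bash
python3 - <<'E'
from h import *
for i in range(3): plan(.6078,-.2931,.15,np.pi)
s=arm.get_state(); print(s['gripper_force'],s['force'])
E
```

```text
pose [0.4476 0.1229 0.0274] [ 3.1416e+00  1.0000e-04 -3.1406e+00] t 11.8 q6 -2.26 w 0.0368
shift before turn [-159.8 -416.1 -122.6] after turn [-160.2 -416.  -122.6] turn [0.   0.01 0.05]
pose [0.4476 0.1229 0.0274] [ 3.1416e+00  1.0000e-04 -3.1406e+00] t 11.8 q6 -2.26 w 0.0368
shift before turn [-159.8 -416.1 -122.6] after turn [-160.2 -416.  -122.6] turn [0.   0.01 0.05]
pose [0.4476 0.1229 0.0274] [ 3.1416e+00  1.0000e-04 -3.1406e+00] t 11.8 q6 -2.26 w 0.0368
shift before turn [-159.8 -416.1 -122.6] after turn [-160.2 -416.  -122.6] turn [0.   0.01 0.05]
29.999731807038188 [-0.55319352 -0.46547516  2.36016446]
```

Call:
{"name": "servo_tool", "arguments": {"deltas": [[1,0,0,-10,0,0,0],[1,0,0,-25,0,0,0],[1,0,0,-30,0,0,0],[1,0,0,-25,0,0,0],[1,0,0,-10,0,0,0],[1,-6,-16,0,0,0,0],[1,-12,-30,0,0,0,0],[1,-13,-34,0,0,0,0],[1,-13,-34,0,0,0,0],[1,-13,-34,0,0,0,0],[1,-13,-34,0,0,0,0],[1,-13,-34,0,0,0,0],[1,-13,-34,0,0,0,0],[1,-13,-34,0,0,0,0],[1,-13,-34,0,0,0,0],[1,-13,-34,0,0,0,0],[1,-13,-34,0,0,0,0],[1,-8,-20,0,0,0,0],[1,-4,-10,0,0,0,0],[1,0,0,0,0,0,0]]}}

```text
t: 13.48
eef_pos: [0.6077, -0.2949, 0.1257]
ee_rot: [3.141, -0.002, 3.14]
force: [0.1, -0.1, -3.1]
width: 0.0364
gripper_force: 30.0
```

Call:
{"name": "servo_tool", "arguments": {"deltas": [[1,0,0,0,0,0,0],[1,0,0,0,0,0,0]]}}

```text
t: 13.65
eef_pos: [0.6073, -0.292, 0.1268]
ee_rot: [3.141, -0.001, -3.141]
force: [-0.2, -0.1, -2.3]
width: 0.0365
gripper_force: 30.0
```

```bash
python3 - <<'E'
from h import *
np.set_printoptions(precision=4,suppress=True)
plan(.6078,-.2931,.0754,np.pi)
w=arm.grab_frame('wrist'); save(w,'w6'); print(arm.get_state()['force']); plan(.6078,-.2931,.0754,np.pi)
f=arm.grab_frame('scene'); save(f,'s6')
c=w['color'][120:320,130:380,::-1]; c=cv2.resize(c,None,fx=2,fy=2)
d=f['color'][200:384,80:330,::-1]; d=cv2.resize(d,None,fx=1.5,fy=1.5)
o=np.zeros((600,800,3),np.uint8); o[:c.shape[0],:c.shape[1]]=c[:600,:800]
o[:400,500:800]=cv2.resize(d,(300,221))[:400] if 0 else cv2.copyMakeBorder(cv2.resize(d,(300,221)),0,179,0,0,0)
cv2.imwrite('pics/c6.png',o)
E
```

```text
pose [ 0.6073 -0.292   0.1268] [ 3.1409 -0.001  -3.1405] t 13.7 q6 -1.41 w 0.0365
shift before turn [-0.5 -1.1 51.4] after turn [-0.5 -1.1 51.4] turn [ 0.04 -0.06  0.06]
[ 0.3298 -0.8724 -2.7165]
pose [ 0.6075 -0.2918  0.1271] [ 3.1412 -0.0005 -3.1399] t 13.7 q6 -1.41 w 0.0368
shift before turn [-0.3 -1.3 51.7] after turn [-0.3 -1.3 51.7] turn [ 0.02 -0.03  0.1 ]
```

View pics/c6.png

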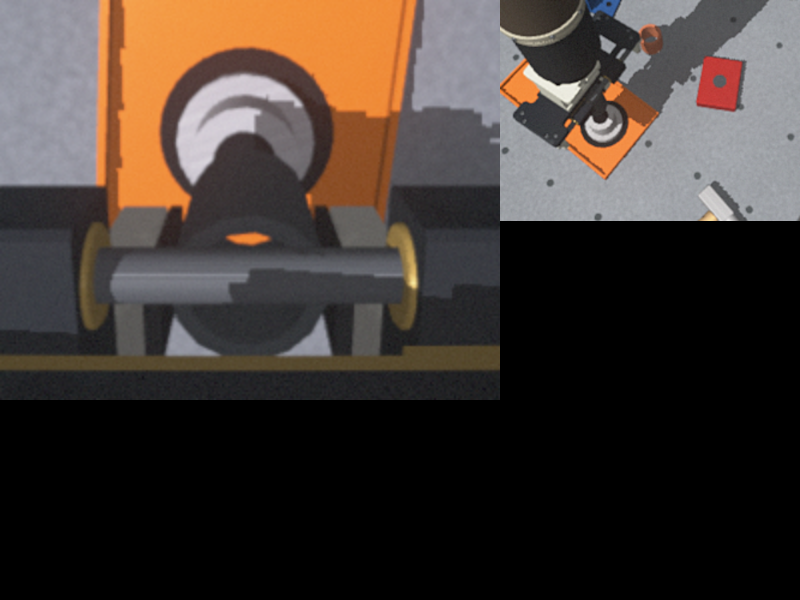

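The flange sits centred in the big pad, with the pipe hanging above its neck. Lowering.

Call:
{"name": "servo_tool", "arguments": {"deltas": [[1,-0.4,-1,12,0,0,0],[1,0,0,18,0,0,0],[1,0,0,12,0,0,0],[1,0,0,5,0,0,0],[1,0,0,2,0,0,0],[1,0,0,0,0,0,0],[1,0,0,0,0,0,0]]}}

```text
t: 14.33
eef_pos: [0.6088, -0.2941, 0.0787]
ee_rot: [-3.141, 0.001, -3.141]
force: [0.3, -0.4, -1.8]
width: 0.0364
gripper_force: 30.0
```

Call:
{"name": "servo_tool", "arguments": {"deltas": [[1,0,0,0.8,0,0,0],[1,0,0,0,0,0,0]]}}

```text
t: 14.5
eef_pos: [0.6087, -0.2941, 0.0781]
ee_rot: [-3.141, 0.001, -3.141]
force: [0.2, 0.5, -2.2]
width: 0.0367
gripper_force: 30.0
```

Call:
{"name": "servo_tool", "arguments": {"deltas": [[1,0,0,0.8,0,0,0],[1,0,0,0,0,0,0]]}}

```text
t: 14.67
eef_pos: [0.6084, -0.2941, 0.0769]
ee_rot: [-3.142, 0.0, -3.141]
force: [0.0, 0.3, -3.1]
width: 0.0366
gripper_force: 30.0
```

Call:
{"name": "servo_tool", "arguments": {"deltas": [[1,0.4,0.6,0.8,0,0,0],[1,0,0,0,0,0,0]]}}

```text
t: 14.83
eef_pos: [0.6078, -0.2933, 0.0758]
ee_rot: [3.142, -0.0, -3.141]
force: [0.3, -0.1, -3.7]
width: 0.0363
gripper_force: 30.0
```

Call:
{"name": "servo_tool", "arguments": {"deltas": [[1,0,0,0.7,0,0,0],[1,0,0,0,0,0,0]]}}

```text
t: 15.0
eef_pos: [0.608, -0.2934, 0.0755]
ee_rot: [-3.141, 0.0, -3.141]
force: [-0.7, 0.8, 0.6]
width: 0.0366
gripper_force: 30.0
```

Call:
{"name": "servo_tool", "arguments": {"deltas": [[0.1,0,0,0,0,0,0],[0,0,0,0,0,0,0],[-0.5,0,0,0,0,0,0],[-1,0,0,0,0,0,0],[-1,0,0,0,0,0,0],[-1,0,0,0,0,0,0],[-1,0,0,-8,0,0,0],[-1,0,0,-25,0,0,0],[-1,0,0,-30,0,0,0],[-1,0,0,-30,0,0,0],[-1,0,0,-20,0,0,0],[-1,0,0,0,0,0,0],[-1,0,0,0,0,0,0]]}}

```text
t: 16.08
eef_pos: [0.6088, -0.2936, 0.1906]
ee_rot: [-3.141, 0.004, -3.141]
force: [-0.1, 0.0, -0.4]
width: 0.0876
gripper_force: 0.0
```

```bash
python3 - <<'E'
from h import *
np.set_printoptions(precision=4,suppress=True)
w=arm.grab_frame('wrist'); save(w,'w7'); plan(.4655,.002,.16,np.pi)
c=w['color'].copy()
for z,r in((.108,19),(.108,14),(.048,23),(.004,42)):
    a=np.linspace(0,6.283,60); q=w2px(w,np.c_[.6078+r/1000*np.cos(a),-.2931+r/1000*np.sin(a),0*a+z]).astype(int); cv2.polylines(c,[q],True,(255,0,255),1)
cv2.imwrite('pics/c7.png',cv2.resize(c[100:260,150:360,::-1],None,fx=3,fy=3,interpolation=0))
E
```

```text
pose [ 0.608  -0.2933  0.189 ] [ 3.1415  0.0012 -3.1409] t 16.1 q6 -1.41 w 0.0874
shift before turn [142.3 295.4  28.8] after turn [142.5 295.3  29. ] turn [0.   0.07 0.04]
```

View pics/c7.png

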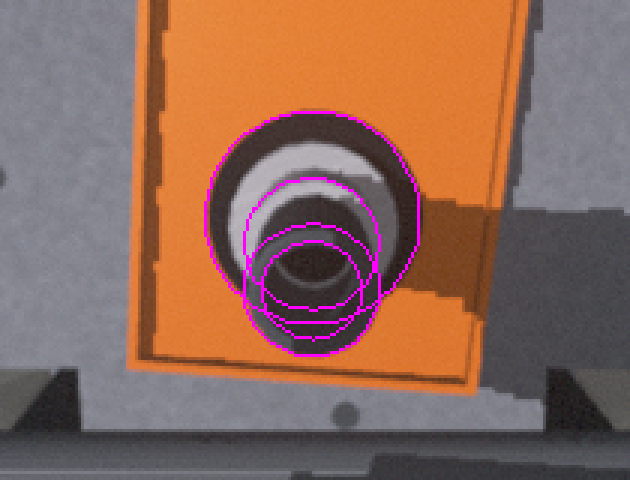

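Pipe, flange and pad all line up with the drawn circles to about a millimetre. On to the nozzle.

Call:
{"name": "servo_tool", "arguments": {"deltas": [[-1,8,15,0,0,0,0],[-1,15,31,0,0,0,0],[-1,16,33,0,0,0,0],[-1,16,33,0,0,0,0],[-1,16,33,0,0,0,0],[-1,16,33,0,0,0,0],[-1,16,33,5,0,0,0],[-1,16,33,10,0,0,0],[-1,15,33,15,0,0,0],[-1,8,18,10,0,0,0],[-1,0,0,10,0,0,0],[-1,0,0,0,0,0,0],[-1,0,0,0,0,0,0]]}}

```text
t: 17.22
eef_pos: [0.4651, 0.0014, 0.1375]
ee_rot: [-3.141, -0.002, -3.14]
force: [-0.0, -0.9, 0.3]
width: 0.0877
gripper_force: 0.0
```

```bash
python3 - <<'E'
from h import *
np.set_printoptions(precision=4,suppress=True)
w=arm.grab_frame('wrist'); save(w,'w8'); print(dot(w,[.4657,.0017],.058,r=15,thr=70)); print(fit([w],'nozzle',[.4657,.0017,0],False)); plan(.4657,.0017,.0155,np.pi)
E
```

```text
(array([0.466 , 0.0019, 0.058 ]), array([ 10,  10,  13,  13, 143], dtype=int32), (np.float64(253.8452959171859), np.float64(200.50690656009564)))
(array([0.4649, 0.001 , 0.    ]), np.float64(0.144562825130052))
pose [0.4657 0.0012 0.138 ] [-3.141  -0.0009 -3.1407] t 17.3 q6 -2.0 w 0.0872
shift before turn [ -0.1   0.6 122.5] after turn [  0.    0.5 122.5] turn [-0.04 -0.05  0.05]
```

Call:
{"name": "servo_tool", "arguments": {"deltas": [[-1,0,0.5,15,0,0,0],[-1,0,0,30,0,0,0],[-1,0,0,30,0,0,0],[-1,0,0,26,0,0,0],[-1,0,0,14,0,0,0],[-1,0,0,7,0,0,0],[-1,0,0,0,0,0,0],[1,0,0,0,0,0,0],[1,0,0,0,0,0,0],[1,0,0,0,0,0,0],[1,0,0,0,0,0,0],[1,0,0,0,0,0,0],[1,0,0,0,0,0,0],[1,0,0,0,0,0,0],[1,0,0,0,0,0,0],[1,0,0,0,0,0,0],[1,0,0,0,0,0,0],[1,0,0,0,0,0,0]], "squeeze": 20}}

```text
t: 18.77
eef_pos: [0.4657, 0.002, 0.0161]
ee_rot: [-3.142, -0.0, -3.141]
force: [-0.3, 0.5, -0.1]
width: 0.026
gripper_force: 20.0
```

```bash
python3 - <<'E'
from h import *
plan(.4768,-.2821,.12,np.pi)
E
```

```text
pose [0.4657 0.002  0.0161] [-3.1415e+00 -1.0000e-04 -3.1408e+00] t 18.8 q6 -2.0 w 0.026
shift before turn [ -10.8 -284.1 -103.9] after turn [ -11.1 -284.1 -103.9] turn [-0.   -0.01  0.05]
```

Call:
{"name": "servo_tool", "arguments": {"deltas": [[1,0,0,-10,0,0,0],[1,0,0,-25,0,0,0],[1,0,0,-30,0,0,0],[1,0,0,-25,0,0,0],[1,0,0,-12,0,0,0],[1,-1,-15,0,0,0,0],[1,-1,-30,0,0,0,0],[1,-1,-33,0,0,0,0],[1,-1,-33,0,0,0,0],[1,-1,-33,0,0,0,0],[1,-1,-33,0,0,0,0],[1,-1,-33,0,0,0,0],[1,-1,-33,0,0,0,0],[1,-1,-25,0,0,0,0],[1,-2,-16,0,0,0,0],[1,0,0,0,0,0,0],[1,0,0,0,0,0,0],[1,0,0,0,0,0,0]]}}

```text
t: 20.27
eef_pos: [0.4765, -0.2817, 0.1178]
ee_rot: [3.141, -0.001, -3.141]
force: [0.2, 0.5, -1.3]
width: 0.0254
gripper_force: 20.0
```

```bash
python3 - <<'E'
from h import *
plan(.4768,-.2822,.0201,np.pi)
w=arm.grab_frame('wrist'); save(w,'w9'); plan(.4768,-.2822,.0201,np.pi); print(arm.get_state()['width'])
E
```

```text
pose [ 0.4765 -0.2817  0.1178] [ 3.1412e+00 -8.0000e-04 -3.1412e+00] t 20.3 q6 -1.39 w 0.0254
shift before turn [-0.4 -0.6 97.7] after turn [-0.3 -0.5 97.7] turn [ 0.02 -0.04  0.02]
pose [ 0.4767 -0.2814  0.118 ] [ 3.1413e+00 -5.0000e-04 -3.1405e+00] t 20.3 q6 -1.39 w 0.0254
shift before turn [-0.1 -0.8 97.9] after turn [-0.1 -0.8 97.9] turn [ 0.02 -0.03  0.06]
0.025353597987470864
```

Call:
{"name": "servo_tool", "arguments": {"deltas": [[1,-0.2,-0.6,15,0,0,0],[1,0,0,25,0,0,0],[1,0,0,25,0,0,0],[1,0,0,18,0,0,0],[1,0,0,8,0,0,0],[1,0,0,4,0,0,0],[1,0,0,1,0,0,0],[1,0,0,0,0,0,0],[1,0,0,0,0,0,0]]}}

```text
t: 21.07
eef_pos: [0.478, -0.2827, 0.0233]
ee_rot: [-3.141, 0.002, -3.14]
force: [-0.2, 0.2, -0.6]
width: 0.025
gripper_force: 20.0
```

Call:
{"name": "servo_tool", "arguments": {"deltas": [[1,0,0,0.8,0,0,0],[1,0,0,0,0,0,0]]}}

```text
t: 21.23
eef_pos: [0.4776, -0.2827, 0.0221]
ee_rot: [-3.141, 0.001, -3.141]
force: [0.0, -0.0, -0.5]
width: 0.0258
gripper_force: 20.0
```

Call:
{"name": "servo_tool", "arguments": {"deltas": [[1,0,0,0.8,0,0,0],[1,0,0,0,0,0,0]]}}

```text
t: 21.4
eef_pos: [0.4772, -0.2827, 0.0208]
ee_rot: [-3.142, 0.0, -3.141]
force: [0.7, 0.4, -0.3]
width: 0.0255
gripper_force: 20.0
```

Call:
{"name": "servo_tool", "arguments": {"deltas": [[1,0,0,0.8,0,0,0],[1,0,0,0,0,0,0]]}}

```text
t: 21.57
eef_pos: [0.4773, -0.2827, 0.0201]
ee_rot: [-3.141, 0.0, -3.141]
force: [-0.9, 0.8, 3.4]
width: 0.0254
gripper_force: 20.0
```

Call:
{"name": "servo_tool", "arguments": {"deltas": [[1,0,0,0.5,0,0,0],[1,0,0,0,0,0,0]]}}

```text
t: 21.73
eef_pos: [0.4774, -0.2827, 0.0201]
ee_rot: [-3.141, 0.0, -3.14]
force: [-2.5, 1.6, 8.9]
width: 0.025
gripper_force: 20.0
```

Call:
{"name": "servo_tool", "arguments": {"deltas": [[1,0,0,-0.6,0,0,0],[0.3,0,0,0,0,0,0],[0,0,0,0,0,0,0],[0,0,0,0,0,0,0],[0,0,0,0,0,0,0],[0,0,0,0,0,0,0],[0,0,0,-8,0,0,0],[-1,0,0,-25,0,0,0],[-1,0,0,-35,0,0,0],[-1,0,0,-35,0,0,0],[-1,0,0,-25,0,0,0],[-1,0,0,-12,0,0,0],[-1,0,0,0,0,0,0],[-1,0,0,0,0,0,0]]}}

```text
t: 22.9
eef_pos: [0.4774, -0.2826, 0.1611]
ee_rot: [-3.141, 0.002, -3.141]
force: [-0.6, 0.3, 0.4]
width: 0.0841
gripper_force: 0.0
```

```bash
python3 - <<'E'
from h import *
np.set_printoptions(precision=4,suppress=True)
w=arm.grab_frame('wrist'); save(w,'w10'); print(dot(w,[.477,-.2823],.062,r=15,thr=70)); plan(.602,.117,.16,np.pi-.3)
c=w['color'].copy()
for z,r in((.062,9),(.004,13),(.004,22)):
    a=np.linspace(0,6.283,60); q=w2px(w,np.c_[.477+r/1000*np.cos(a),-.2823+r/1000*np.sin(a),0*a+z]).astype(int); cv2.polylines(c,[q],True,(255,0,255),1)
cv2.imwrite('pics/c10.png',cv2.resize(c[120:260,180:330,::-1],None,fx=3,fy=3,interpolation=0))
E
```

```text
(array([ 0.4771, -0.2822,  0.062 ]), array([11, 11, 11, 11, 97], dtype=int32), (np.float64(253.789156061138), np.float64(192.94033273521845)))
pose [ 0.4768 -0.2824  0.1599] [ 3.1413  0.0002 -3.141 ] t 22.9 q6 -1.39 w 0.0856
shift before turn [-125.4  399.4    0. ] after turn [ -1.6 418.6  -0.1] turn [ 0.02  0.01 17.22]
```

View pics/c10.png

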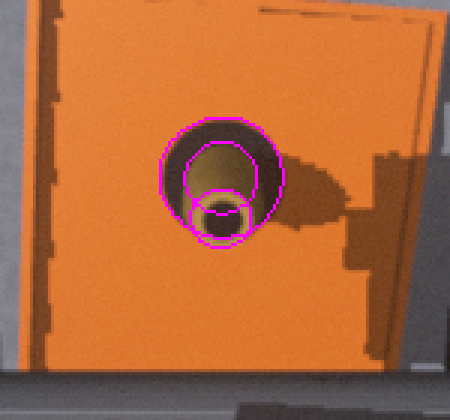

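Nozzle is centred on the small pad (circles coincide within 1 mm). Next, the tube.

Call:
{"name": "servo_tool", "arguments": {"deltas": [[-1,-5,16,0,0,0,0],[-1,-10,32,0,0,0,0],[-1,-11,35,0,0,0,0],[-1,-11,35,0,0,0,0],[-1,-11,35,0,0,0,0],[-1,-11,35,0,0,0,0],[-1,-11,35,0,0,0,0],[-1,-11,35,0,0,0,0],[-1,-11,35,0,0,0,0],[-1,-11,35,0,0,0,0],[-1,-11,35,0,0,0,0],[-1,-8,25,0,0,0,0],[-1,-5,12,0,0,0,0],[-1,0,0,0,0,0,5.7],[-1,0,0,0,0,0,5.7],[-1,0,0,0,0,0,5.8],[-1,0,0,0,0,0,0],[-1,0,0,0,0,0,0]]}}

```text
t: 24.45
eef_pos: [0.6033, 0.117, 0.1588]
ee_rot: [-3.14, -0.001, 2.845]
force: [-0.6, 0.5, -0.6]
width: 0.0876
gripper_force: 0.0
```

```bash
python3 - <<'E'
from h import *
np.set_printoptions(precision=4,suppress=True)
w=arm.grab_frame('wrist'); save(w,'w11'); f=fit([w],'square_tube',[.602,.117,-.3]); print(f); plan(.602,.117,.03,np.pi-.3)
H,S,V=hsv(w)
m=((H>15)&(H<35)&(S>90)).astype(np.uint8); n,l,st,c=cv2.connectedComponentsWithStats(m); print(st[1:][st[1:,4]>300])
c=w['color'].copy()
for p,col in (([.602,.117,-.31],(255,0,255)),(f[0],(0,255,255))):
  for z in(0,.06):
    k=np.array([[-1,-1],[1,-1],[1,1],[-1,1]])*.02; cc,ss=np.cos(p[2]),np.sin(p[2]); k=k@np.array([[cc,ss],[-ss,cc]])
    cv2.polylines(c,[w2px(w,np.c_[k+p[:2],[z]*4]).round().astype(int)],True,col,1)
cv2.imwrite('pics/c11.png',cv2.resize(c[120:260,180:330,::-1],None,fx=4,fy=4,interpolation=0))
E
```

```text
(array([ 0.6026,  0.1159, -0.29  ]), np.float64(0.08040367525229704))
pose [0.6034 0.117  0.1591] [-3.1406 -0.0011  2.8453] t 24.5 q6 -2.38 w 0.0876
shift before turn [  1.2  -0.3 129.1] after turn [  1.3  -0.4 129.1] turn [-0.06 -0.06  0.21]
[[ 229  162   47   54 1824]
 [  73  231   30   54  779]
 [ 405  231   30   54  773]
 [ 225  292  287   13 2393]]
```

View pics/c11.png

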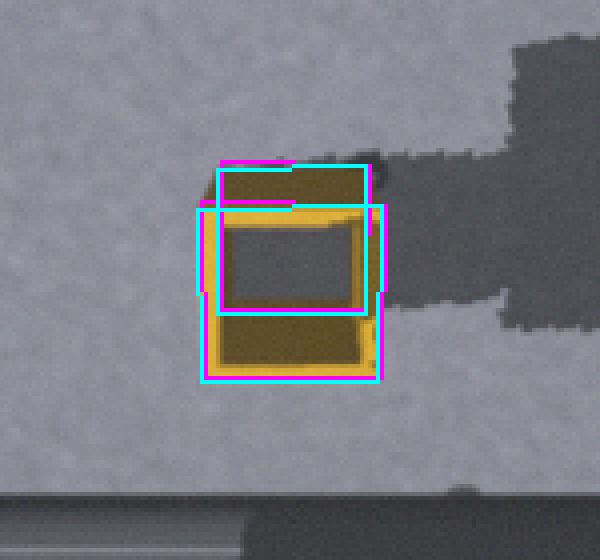

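Both outlines match the tube (yaw about -0.295). Going down and gripping.

Call:
{"name": "servo_tool", "arguments": {"deltas": [[-1,0.5,-0.4,15,0,0,0],[-1,0.6,0,30,0,0,0],[-1,0,0,30,0,0,0],[-1,0,0,30,0,0,0],[-1,0,0,18,0,0,0],[-1,0,0,9,0,0,0],[-1,0,0,0,0,0,0],[1,0,0,0,0,0,0],[1,0,0,0,0,0,0],[1,0,0,0,0,0,0],[1,0,0,0,0,0,0],[1,0,0,0,0,0,0],[1,0,0,0,0,0,0],[1,0,0,0,0,0,0],[1,0,0,0,0,0,0],[1,0,0,0,0,0,0]], "squeeze": 30}}

```text
t: 25.83
eef_pos: [0.6026, 0.1172, 0.0281]
ee_rot: [-3.141, -0.0, 2.842]
force: [-1.1, -0.4, 3.2]
width: 0.0402
gripper_force: 30.0
```

```bash
python3 - <<'E'
from h import *
plan(.5567,.2887,.12,np.pi+.095)
E
```

```text
pose [0.6026 0.1172 0.0281] [-3.1413e+00 -1.0000e-04  2.8423e+00] t 25.8 q6 -2.38 w 0.0402
shift before turn [ 94.4 150.3 -92. ] after turn [ 29.4 175.  -91.9] turn [-2.000e-02 -1.000e-02 -2.259e+01]
```

Call:
{"name": "servo_tool", "arguments": {"deltas": [[1,0,0,-10,0,0,0],[1,0,0,-25,0,0,0],[1,0,0,-30,0,0,0],[1,0,0,-25,0,0,0],[1,0,0,0,0,0,-4.7],[1,0,0,0,0,0,-6],[1,0,0,0,0,0,-6],[1,0,0,0,0,0,-6],[1,3,15,0,0,0,0],[1,5,30,0,0,0,0],[1,5,33,0,0,0,0],[1,5,33,0,0,0,0],[1,5,32,0,0,0,0],[1,4,22,0,0,0,0],[1,2,10,0,0,0,0],[1,0,0,0,0,0,0],[1,0,0,0,0,0,0],[1,0,0,0,0,0,0]]}}

```text
t: 27.33
eef_pos: [0.5568, 0.288, 0.1179]
ee_rot: [-3.141, -0.0, -3.045]
force: [-0.5, -0.1, -2.4]
width: 0.0398
gripper_force: 30.0
```

```bash
python3 - <<'E'
from h import *
np.set_printoptions(precision=4,suppress=True)
plan(.5567,.2887,.0321,np.pi+.096)
w=arm.grab_frame('wrist'); save(w,'w12'); print(fit([w],'ob',[.4263,.2763,.095]),fit([w],'ob',[.4263,.2763,.095],mk=lambda f,n:hsv(f)[2]<50));plan(.5567,.2887,.0321,np.pi+.096)
E
```

```text
pose [0.5568 0.288  0.1179] [-3.1413 -0.0004 -3.0451] t 27.3 q6 -2.26 w 0.0398
shift before turn [ 0.   0.7 85.8] after turn [ 0.1  0.7 85.8] turn [-0.02 -0.02  0.03]
(array([0.4267, 0.2755, 0.1064]), np.float64(0.03381233889514872)) (array([0.3496, 0.288 , 0.4394]), np.float64(1.0))
pose [0.557  0.2878 0.1179] [-3.1413 -0.0004 -3.0457] t 27.4 q6 -2.26 w 0.0398
shift before turn [ 0.2  1.  85.8] after turn [ 0.2  1.  85.8] turn [-0.02 -0.02 -0.01]
```

Call:
{"name": "servo_tool", "arguments": {"deltas": [[1,0,0.6,15,0,0,0],[1,0,0,25,0,0,0],[1,0,0,20,0,0,0],[1,0,0,13,0,0,0],[1,0,0,8,0,0,0],[1,0,0,3,0,0,0],[1,0,0,0.5,0,0,0],[1,0,0,0,0,0,0],[1,0,0,0,0,0,0]]}}

```text
t: 28.13
eef_pos: [0.5575, 0.2897, 0.0345]
ee_rot: [3.141, 0.001, -3.045]
force: [0.7, -0.4, -2.2]
width: 0.04
gripper_force: 30.0
```

Call:
{"name": "servo_tool", "arguments": {"deltas": [[1,0,0,0.8,0,0,0],[1,0,0,0,0,0,0]]}}

```text
t: 28.3
eef_pos: [0.5571, 0.2897, 0.0333]
ee_rot: [3.141, 0.001, -3.045]
force: [0.0, -0.3, -2.6]
width: 0.0399
gripper_force: 30.0
```

Call:
{"name": "servo_tool", "arguments": {"deltas": [[1,0,0,0.7,0,0,0],[1,0,0,0,0,0,0]]}}

```text
t: 28.47
eef_pos: [0.5569, 0.2895, 0.0321]
ee_rot: [3.141, 0.0, -3.045]
force: [0.0, -0.7, -1.4]
width: 0.0398
gripper_force: 30.0
```

Call:
{"name": "servo_tool", "arguments": {"deltas": [[1,0,-0.7,-0.4,0,0,0],[1,0,0,0.4,0,0,0],[1,0,0,0.5,0,0,0],[1,0,0,0,0,0,0]]}}

```text
t: 28.8
eef_pos: [0.557, 0.2887, 0.032]
ee_rot: [-3.142, 0.0, -3.045]
force: [-1.0, -1.8, 5.0]
width: 0.0398
gripper_force: 30.0
```

Call:
{"name": "servo_tool", "arguments": {"deltas": [[0.1,0,0,0,0,0,0],[-0.3,0,0,0,0,0,0],[-1,0,0,0,0,0,0],[-1,0,0,0,0,0,0],[-1,0,0,0,0,0,0],[-1,0,0,0,0,0,0],[-1,0,0,-8,0,0,0],[-1,0,0,-25,0,0,0],[-1,0,0,-35,0,0,0],[-1,0,0,-35,0,0,0],[-1,0,0,-25,0,0,0],[-1,0,0,0,0,0,0],[-1,0,0,0,0,0,0]]}}

```text
t: 29.88
eef_pos: [0.5577, 0.2894, 0.162]
ee_rot: [3.139, 0.003, -3.045]
force: [-0.5, 0.3, -0.5]
width: 0.0874
gripper_force: 0.0
```

```bash
python3 - <<'E'
from h import *
np.set_printoptions(precision=4,suppress=True)
w=arm.grab_frame('wrist'); save(w,'w13'); print(fit([w],'square_tube',[.5565,.2885,.096],z=.004),fit([w],'ob',[.4263,.2763,.095]))
c=w['color'].copy()
for z,r in((.004,.02),(.064,.02),(.004,.03)):
    k=np.array([[-1,-1],[1,-1],[1,1],[-1,1]])*r; cc,ss=np.cos(.097),np.sin(.097); k=k@np.array([[cc,ss],[-ss,cc]])
    cv2.polylines(c,[w2px(w,np.c_[k+[.5565,.2885],[z]*4]).round().astype(int)],True,(255,0,255),1)
cv2.imwrite('pics/c13.png',cv2.resize(c[0:260,150:400,::-1],None,fx=2,fy=2,interpolation=0))
plan(.442,-.1085,.2,.25+np.pi/2)
E
```

```text
(array([0.5577, 0.2888, 0.0849]), np.float64(0.03317909590614488)) (array([0.4273, 0.2757, 0.0981]), np.float64(0.03424855440284563))
pose [0.5568 0.2888 0.1602] [ 3.1404  0.0009 -3.0451] t 29.9 q6 -2.26 w 0.0876
shift before turn [ 152.6 -384.3  -40.4] after turn [-356.5 -209.6  -39.8] turn [ 0.09 -0.   81.21]
```

View pics/c13.png

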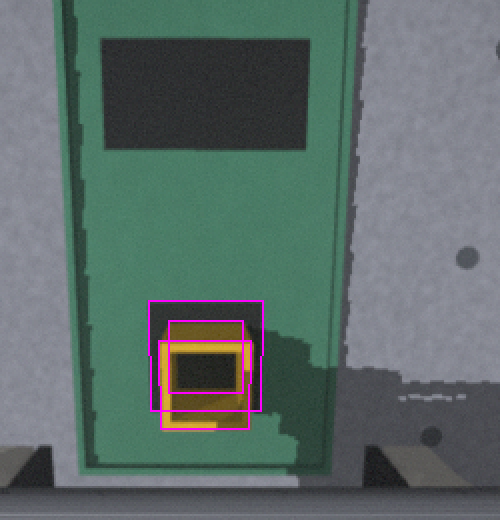

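Tube is centred and square on its pad (outline at (205,355) of the crop), and the oblong pad is at (205,95). Now to the bracket, with the gripper turned.

Call:
{"name": "servo_tool", "arguments": {"deltas": [[-1,6,-15,0,0,0,-3.8],[-1,0,0,0,0,0,-6],[-1,0,0,0,0,0,-6],[-1,0,0,0,0,0,-6],[-1,0,0,0,0,0,-7],[-1,0,0,0,0,0,-7],[-1,0,0,0,0,0,-7],[-1,0,0,0,0,0,-7],[-1,0,0,0,0,0,-7],[-1,0,0,0,0,0,-7],[-1,0,0,0,0,0,-7],[-1,0,0,0,0,0,-7],[-1,0,0,0,0,0,-7],[-1,0,0,0,0,0,-7],[-1,0,0,0,0,0,-7],[-1,0,0,0,0,0,-2],[-1,0,0,0,0,0,0],[-1,0,0,0,0,0,0]]}}

```text
t: 31.43
eef_pos: [0.5519, 0.2728, 0.1582]
ee_rot: [3.14, -0.001, -1.287]
force: [-0.1, -0.0, -0.6]
width: 0.0879
gripper_force: 0.0
```

```bash
python3 - <<'E'
from h import *
plan(.442,-.1085,.16,.25+np.pi/2); print(arm.get_state()['q'])
E
```

```text
pose [0.5519 0.2728 0.1582] [ 3.1396e+00 -8.0000e-04 -1.2873e+00] t 31.4 q6 -0.49 w 0.0879
shift before turn [335.3 212.1  -1.1] after turn [342.3 200.8  -1.8] turn [ 0.11 -0.05  1.92]
[ 7.75793711e-01  3.14313498e-01 -2.16466908e-01 -2.25923886e-04
 -1.04213738e+00 -4.92220890e-01]
```

Call:
{"name": "servo_tool", "arguments": {"deltas": [[-1,14,9,0,0,0,0],[-1,27,17,0,0,0,0],[-1,28,18,0,0,0,0],[-1,28,18,0,0,0,0],[-1,28,18,0,0,0,0],[-1,28,18,0,0,0,0],[-1,28,18,0,0,0,0],[-1,28,18,0,0,0,0],[-1,28,18,0,0,0,0],[-1,28,18,0,0,0,0],[-1,28,18,0,0,0,0],[-1,28,16,0,0,0,0],[-1,14,8,0,0,0,1],[-1,0,0,0,0,0,0.9],[-1,0,0,0,0,0,0],[-1,0,0,0,0,0,0]]}}

```text
t: 32.77
eef_pos: [0.4432, -0.1078, 0.1592]
ee_rot: [3.141, 0.0, -1.32]
force: [-0.4, 0.9, -0.2]
width: 0.0873
gripper_force: 0.0
```

```bash
python3 - <<'E'
from h import *
np.set_printoptions(precision=4,suppress=True)
w=arm.grab_frame('wrist'); save(w,'w14')
mk=lambda f,n:(hsv(f)[0]>98)&(hsv(f)[0]<128)&(hsv(f)[1]>90)
f=fit([w],'bracket',[.4625,-.103,.25]); g=fit([w],'bracket',[.4625,-.103,.25],mk=mk); print(f,g); plan(.442,-.1085,.025,.25+np.pi/2)
c=w['color'].copy()
for p,col in((f[0],(255,0,255)),(g[0],(0,255,255)),([.4625,-.103,.25],(255,255,0))):
    m=(render(w,'bracket',p)>.5).astype(np.uint8); cs,_=cv2.findContours(m,0,2); cv2.drawContours(c,cs,-1,col,1)
ys,xs=np.nonzero(m); y,x=ys.min()-15,xs.min()-20
cv2.imwrite('pics/c14.png',cv2.resize(c[max(y,0):max(y,0)+140,x:x+190,::-1],None,fx=4,fy=4,interpolation=0)); print(x,y)
E
```

```text
(array([ 0.4644, -0.1037,  0.2531]), np.float64(0.07149201402415271)) (array([ 0.4642, -0.1034,  0.2562]), np.float64(0.02526092750312451))
pose [ 0.4434 -0.1075  0.1592] [ 3.1414  0.0001 -1.3186] t 32.8 q6 0.06 w 0.0878
shift before turn [  0.7   1.6 134.2] after turn [  0.7   1.6 134.2] turn [0.01 0.   0.12]
191 142
```

View pics/c14.png

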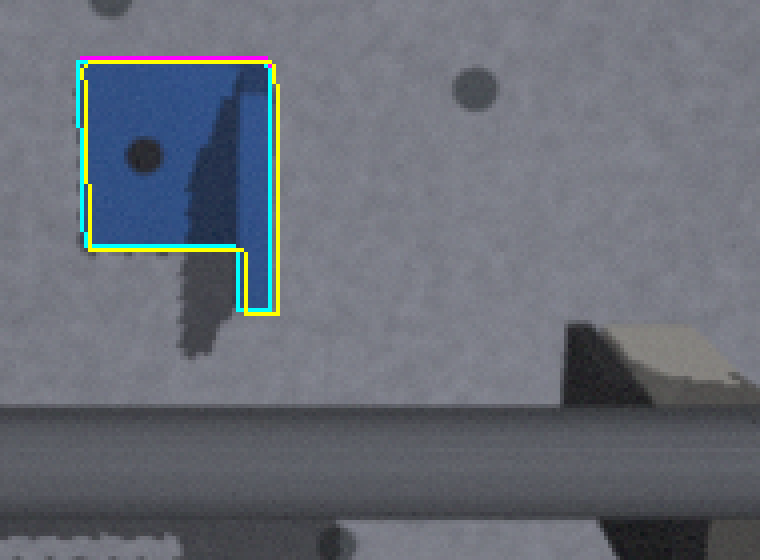

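The cyan fit (0.4642, -0.1034, yaw 0.256) outlines the bracket exactly, leg mid-plane at (0.4439, -0.1087). Gripping the leg.

Call:
{"name": "servo_tool", "arguments": {"deltas": [[-1,0.6,-0.1,15,0,0,0],[-1,0.6,-0.1,30,0,0,0],[-1,0,0,30,0,0,0],[-1,0,0,30,0,0,0],[-1,0,0,18,0,0,0],[-1,0,0,9,0,0,0],[-1,0,0,0,0,0,0],[1,0,0,0,0,0,0],[1,0,0,0,0,0,0],[1,0,0,0,0,0,0],[1,0,0,0,0,0,0],[1,0,0,0,0,0,0],[1,0,0,0,0,0,0],[1,0,0,0,0,0,0],[1,0,0,0,0,0,0],[1,0,0,0,0,0,0],[1,0,0,0,0,0,0],[1,0,0,0,0,0,0],[1,0,0,0,0,0,0],[1,0,0,0,0,0,0]], "squeeze": 40}}

```text
t: 34.48
eef_pos: [0.4436, -0.1091, 0.0273]
ee_rot: [3.141, 0.0, -1.319]
force: [0.5, 0.4, -0.7]
width: 0.0077
gripper_force: 40.0
```

```bash
python3 - <<'E'
from h import *
y=.099; tx,ty=.4267-.021*np.cos(y),.2757-.021*np.sin(y); print(tx,ty)
plan(tx,ty,.125,y+np.pi/2)
E
```

```text
0.4058028264753042 0.27362439438265573
pose [ 0.4436 -0.1091  0.0273] [ 3.1413  0.     -1.3186] t 34.5 q6 0.06 w 0.0077
shift before turn [-380.   -58.8  -97.7] after turn [-3.845e+02 -2.000e-01 -9.770e+01] turn [ 0.02 -0.    8.78]
```

Call:
{"name": "servo_tool", "arguments": {"deltas": [[1,0,0,-10,0,0,0],[1,0,0,-25,0,0,0],[1,0,0,-30,0,0,0],[1,0,0,-25,0,0,4.4],[1,0,0,-8,0,0,4.4],[1,-16,0,0,0,0,0],[1,-31,0,0,0,0,0],[1,-33,0,0,0,0,0],[1,-33,0,0,0,0,0],[1,-33,0,0,0,0,0],[1,-33,0,0,0,0,0],[1,-33,0,0,0,0,0],[1,-33,0,0,0,0,0],[1,-33,0,0,0,0,0],[1,-33,0,0,0,0,0],[1,-33,0,0,0,0,0],[1,-24,0,0,0,0,0],[1,-16,0,0,0,0,0],[1,0,0,0,0,0,0],[1,0,0,0,0,0,0]]}}

```text
t: 36.15
eef_pos: [0.4053, 0.2731, 0.1247]
ee_rot: [3.14, -0.001, -1.471]
force: [-0.1, 0.3, -3.4]
width: 0.0074
gripper_force: 40.0
```

```bash
python3 - <<'E'
from h import *
np.set_printoptions(precision=4,suppress=True)
plan(.4058,.2736,.0313,.099+np.pi/2)
w=arm.grab_frame('wrist'); save(w,'w15'); s=arm.get_state(); print(s['force'],s['width'])
mk=lambda f,n:(hsv(f)[0]>98)&(hsv(f)[0]<128)&(hsv(f)[1]>90)
print(fit([w],'bracket',[.4267,.2757,.099],mk=mk,z=s['eef_pos'][2]-.0273)); plan(.4058,.2736,.0313,.099+np.pi/2)
E
```

```text
pose [0.4053 0.2731 0.1247] [ 3.1403 -0.0011 -1.4712] t 36.1 q6 -0.9 w 0.0074
shift before turn [-0.5 -0.6 93.4] after turn [-0.4 -0.5 93.4] turn [ 0.07 -0.06  0.03]
[ 0.351   0.2231 -3.3191] 0.007510158765195325
(array([0.4252, 0.272 , 0.1982]), np.float64(1.3303475053387692))
pose [0.4054 0.2723 0.1247] [ 3.1402 -0.0012 -1.4721] t 36.2 q6 -0.9 w 0.0075
shift before turn [-1.4 -0.7 93.4] after turn [-1.2 -0.6 93.4] turn [ 0.08 -0.07 -0.02]
```

Call:
{"name": "servo_tool", "arguments": {"deltas": [[1,-0.7,-0.5,15,0,0,0],[1,0,0,25,0,0,0],[1,0,0,25,0,0,0],[1,0,0,15,0,0,0],[1,0,0,8,0,0,0],[1,0,0,3,0,0,0],[1,0,0,0,0,0,0],[1,0,0,0,0,0,0]]}}

```text
t: 36.87
eef_pos: [0.4069, 0.274, 0.0352]
ee_rot: [-3.141, 0.001, -1.473]
force: [0.3, -0.4, -2.2]
width: 0.0078
gripper_force: 40.0
```

Call:
{"name": "servo_tool", "arguments": {"deltas": [[1,0,0,0.8,0,0,0],[1,0,0,0,0,0,0]]}}

```text
t: 37.03
eef_pos: [0.4068, 0.2743, 0.0344]
ee_rot: [-3.14, 0.001, -1.472]
force: [0.4, -0.3, -3.2]
width: 0.0075
gripper_force: 40.0
```

Call:
{"name": "servo_tool", "arguments": {"deltas": [[1,0,0,0.8,0,0,0],[1,0,0,0,0,0,0]]}}

```text
t: 37.2
eef_pos: [0.4065, 0.2741, 0.0331]
ee_rot: [-3.141, 0.001, -1.472]
force: [0.8, 0.3, -3.8]
width: 0.0077
gripper_force: 40.0
```

Call:
{"name": "servo_tool", "arguments": {"deltas": [[1,0.4,0.6,0.8,0,0,0],[1,0,0,0,0,0,0]]}}

```text
t: 37.37
eef_pos: [0.4057, 0.2733, 0.0319]
ee_rot: [3.142, 0.0, -1.472]
force: [-0.3, 0.2, -3.4]
width: 0.0078
gripper_force: 40.0
```

Call:
{"name": "servo_tool", "arguments": {"deltas": [[1,0,0,0.8,0,0,0],[1,0,0,0,0,0,0]]}}

```text
t: 37.53
eef_pos: [0.4058, 0.2734, 0.0313]
ee_rot: [-3.142, -0.0, -1.472]
force: [-1.1, -0.8, 0.6]
width: 0.0074
gripper_force: 40.0
```

Call:
{"name": "servo_tool", "arguments": {"deltas": [[0.7,0,0,0,0,0,0],[0.3,0,0,0,0,0,0],[-0.3,0,0,0,0,0,0],[-1,0,0,0,0,0,0],[-1,0,0,0,0,0,0],[-1,0,0,0,0,0,0],[-1,0,0,0,0,0,0],[-1,0,0,-8,0,0,0],[-1,0,0,-25,0,0,0],[-1,0,0,-35,0,0,0],[-1,0,0,-35,0,0,0],[-1,0,0,-35,0,0,0],[-1,15,0,-25,0,0,0],[-1,20,0,-15,0,0,0],[-1,0,0,0,0,0,0],[-1,0,0,0,0,0,0]]}}

```text
t: 38.87
eef_pos: [0.4095, 0.2383, 0.2109]
ee_rot: [-3.139, 0.003, -1.473]
force: [-0.2, -0.5, -1.0]
width: 0.0876
gripper_force: 0.0
```

```bash
python3 - <<'E'
from h import *
np.set_printoptions(precision=4,suppress=True)
w=arm.grab_frame('wrist'); save(w,'w16'); s=arm.get_state(); print(s['eef_pos'],s['width'])
mk=lambda f,n:(hsv(f)[0]>98)&(hsv(f)[0]<128)&(hsv(f)[1]>90)
f=fit([w],'bracket',[.4267,.2757,.099],mk=mk,z=.004); print(f,fit([w],'square_tube',[.5567,.2886,.096],z=.004))
c=w['color'].copy()
for n,p in(('bracket',[*f[0],.004]),('ob',[.4267,.2757,.099,0])):
    m=(render(w,n,p)>.5).astype(np.uint8); cs,_=cv2.findContours(m,0,2); cv2.drawContours(c,cs,-1,(255,0,255),1)
t=arm.grab_frame('top'); save(t,'t16')
d=cv2.resize(t['color'][150:320,80:420,::-1],None,fx=1.2,fy=1.2)
o=np.zeros((600,512,3),np.uint8); o[:384]=c[...,::-1]; o[384:384+d.shape[0],:d.shape[1]]=d[:216]
cv2.imwrite('pics/c16.png',o)
for n in ('flange','pipe','nozzle','rusty_offcut','magnet','spray_can'): print(n,[(q['conf'],toworld(t,q['at'])) for q in arm.recognise(n,t)[:1]])
E
```

```text
[0.4092 0.2384 0.2098] 0.08771772638934829
(array([0.427 , 0.2761, 0.0928]), np.float64(0.030748011078376204)) (array([0.5576, 0.2893, 0.0989]), np.float64(0.07968507546903654))
flange [(0.7, array([ 0.594 , -0.2782,  0.0156]))]
pipe [(0.82, array([ 0.6034, -0.2961,  0.0905]))]
nozzle [(0.56, array([ 0.4715, -0.2715,  0.0533]))]
rusty_offcut [(0.53, array([ 0.5857, -0.1221,  0.0422]))]
magnet []
spray_can [(0.64, array([0.7366, 0.1196, 0.1315]))]
```

View pics/c16.png

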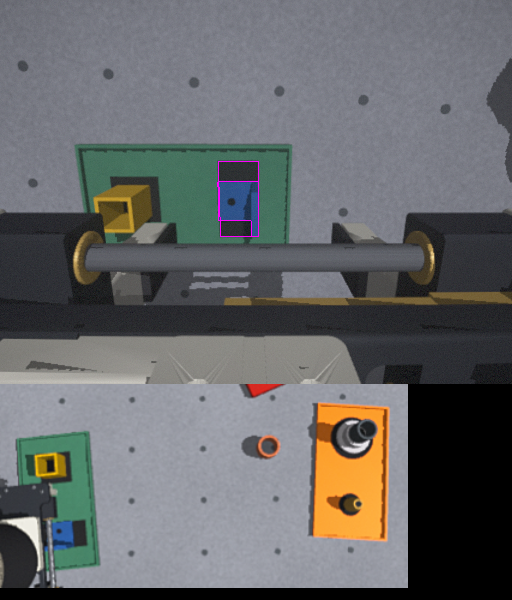

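All five parts stand on their pads: bracket at (238,200), tube at (123,208), the pipe on the flange and the nozzle in the orange tray at (355,437) and (350,505). The arm is clear and the offcut is untouched, so I'm handing in.

```bash
python3 -c "from h import *; print(arm.job_done())"
```

```text
the job is handed in; nothing more can be done
None
```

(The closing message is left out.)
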